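Find the full cheese crock by its weight and serve it

TASK

One of the three closed crocks holds a cheese and is clearly heavier than the other two: find out which by nudging them, with the lids on and without lifting a crock. Slide that one across the worktop, lid on, until it stands fully on the flat of the round cork mat, then lift its lid off by the knob and set it gently, knob up, flat on the bare worktop clear of the crock. Leave the other two closed and about where they stand (a nudge of a few centimetres is fine), and do not disturb the mug or the salt shaker.

Things in the scene. Friction and masses are not known exactly. Their poses are not given: they have to be found in the camera images.
- mat: fixed thin round cork mat, 196 mm across; its edge slopes up over 20 mm to a flat top 156 mm across and 3 mm above the worktop. Origin at its centre on the worktop.
- crock_a: one of three identical lidded cream stoneware crocks, plain round: 104 mm outside diameter at the rim, 90 mm across the base (bevelled foot), 55 mm high without its lid, 5 mm wall. Origin at the centre of its underside, z up. Empty it weighs about 0.35 kg with its lid; the one that holds the cheese about 0.9 kg. Any of the three can be the full one.
- lid_a: loose stoneware lid of crock_a: 100 mm disc, 9 mm thick at the middle, over a 87 mm wide, 6 mm deep lip that sits loosely inside the crock's rim. Origin at the centre of the lip's underside (49 mm above the crock's underside when on), z up. The round knob in its middle is 24 mm across at its head, which spans 28 to 36 mm above the lid's origin; neck 17 mm across, top of the knob at 39 mm.
- crock_b: one of three identical lidded cream stoneware crocks, plain round: 104 mm outside diameter at the rim, 90 mm across the base (bevelled foot), 55 mm high without its lid, 5 mm wall. Origin at the centre of its underside, z up. Empty it weighs about 0.35 kg with its lid; the one that holds the cheese about 0.9 kg. Any of the three can be the full one.
- lid_b: loose stoneware lid of crock_b: 100 mm disc, 9 mm thick at the middle, over a 87 mm wide, 6 mm deep lip that sits loosely inside the crock's rim. Origin at the centre of the lip's underside (49 mm above the crock's underside when on), z up. The round knob in its middle is 24 mm across at its head, which spans 28 to 36 mm above the lid's origin; neck 17 mm across, top of the knob at 39 mm.
- crock_c: one of three identical lidded cream stoneware crocks, plain round: 104 mm outside diameter at the rim, 90 mm across the base (bevelled foot), 55 mm high without its lid, 5 mm wall. Origin at the centre of its underside, z up. Empty it weighs about 0.35 kg with its lid; the one that holds the cheese about 0.9 kg. Any of the three can be the full one.
- lid_c: loose stoneware lid of crock_c: 100 mm disc, 9 mm thick at the middle, over a 87 mm wide, 6 mm deep lip that sits loosely inside the crock's rim. Origin at the centre of the lip's underside (49 mm above the crock's underside when on), z up. The round knob in its middle is 24 mm across at its head, which spans 28 to 36 mm above the lid's origin; neck 17 mm across, top of the knob at 39 mm.
- mug: bystander: two-tone mug, 82 mm across, 97 mm high, handle to its -y; origin at the middle of its underside
- salt_shaker: bystander: glass salt shaker, 44 mm across, 90 mm high; origin at the centre of its underside
Things that resemble listed ones, but are neither listed nor needed, are in the scene too. Leave any purple or red look-alike of the crock_c alone. Leave any blue or turquoise look-alike of the crock_b alone.

How it is judged:
By the outcome, as a careful person would: the job done as asked, in the order asked, and still so for the second after the job is handed in, with the robot touching nothing.
It also fails if it takes over 72 s, if anything falls off the work surface, if the arm or the gripper's body presses on something with over 40 N, if the wrist force passes 120 N, or if a joint passes its speed limit or range.

ROBOT

A 7-joint arm with a two-finger parallel gripper is mounted at the origin on a cart in front of the work surface, level with it; the furniture and walls round the work are solid. World frame = base frame: x ahead of the robot, y to its left, z up, the work surface at z = 0. Lengths are in mm, angles in rad, forces in N, time in s.
With the tool pointing down it reaches from about 425 to 800 mm from the base axis. Payload 8.3 kg.
Tool frame: the origin (TCP) lies midway between the tips of the shut fingers; the grasp point (between the pads) lies 19 mm behind it (manip.grip_depth is the distance from the TCP to the grasp point, in mm); z points along the fingers, y is the line along which they close (so a half turn about z gives the same grasp; the last joint's range is limited). The gripper opens to 85 mm and grips with 20 to 120 N. Pads are 22 mm wide; open, the fingers measure 114 mm over their backs; the gripper's body (76 mm by 85 mm) begins 54 mm behind the grasp point. The pads swing forward as they close: fully open they stand 13 mm farther back than shut.
Start: joints at [1.207, 0.383, 0.016, 1.37, -0.006, 1.388, -0.046], TCP at [185.215, -596.907, 231.279] pointing down, gripper open.
Joint ranges: [-2.95, 2.95], [-0.25, 2.06], [-1.52, 1.56], [0.18, 2.33], [-1.44, 4.58], [0.02, 2.06], [-3.01, 3.01]. Speed limits (rad/s): [2.39, 2.39, 3.01, 3.01, 3.14, 3.14, 3.14].

INTERFACE

Orientations are given as [roll, pitch, yaw] about the fixed x, y, z axes, in that order (R = Rz(yaw) Ry(pitch) Rx(roll)).
In Python, from station import status, optics, order, manip gives the robot as it stands.
- The arm moves only by the tool servo_tool, never from a script. Its argument "increments" is one flat list of numbers, 7 for each row, row after row: the shift along the tool's x, y, z in units of 0.5 m (1.0 is 0.5 m), then the turn, a rotation vector about the tool's x, y, z in units of 2 pi rad (1.0 is 2 pi rad), then the opening, from -1 (shut) to 1 (fully open). A call has 1 to 20 rows; each row shifts and turns the commanded pose from where the row before left it, along the tool's axes as they then stand; what a row does not reach is not made up. A row lasts 1/8 s, in which the tool goes at most 62.5 mm and 10.7 degrees, less where a joint would pass 70% of its speed; a pose out of reach is approached as far as the arm can. A call with a number of a shift or a turn outside -1 to 1 is refused whole. A call with a gripper value outside its range is refused whole. The fingers move at their own pace and stop on an object; the grip force is fixed at half the most. Time passes only in rows, so rows that do not move let the fingers close. It gives the time, the measured TCP pose, the force, the opening and the grip force at its end, in the units of the state.
- status.state(): the state, without advancing time (a new reading comes with each control period).
- optics.get_image(name): name is "side" or "top"; returns the picture (384x512x3 uint8, blue, green, red); there is no depth.
- optics.camera_model(name): a dict with "K" (3x3 intrinsics, pixels), "rvec" (rotation vector, rad) and "tvec" (3), from world to camera coordinates, as OpenCV has them. Camera axes: x right, y down, z forward; pixel columns grow to the right and rows downward; lengths in mm; the calibration is good to about 2 mm. A picture is of the moment at which its call begins. camera_model takes no time and is no camera call.
- order.sign_off(): hands the job in; it is judged then, once.
The state is a dict: "clock": time; "joints": joint angles; "qvel": joint speeds; "joint_torque": joint torques, N m; "ee_pos": TCP position; "tcp_rot": TCP orientation; "contact_force": force on the tool from outside, world axes, zero at the start; "moment": the same for the moment, N m; "width": finger opening in mm; "gripper_force": force on a finger pad.
Only numpy, scipy, OpenCV 4.12 (cv2) and the standard library are available. Lean on these libraries where they do the work, as an engineer would, in place of code of your own. Each camera call takes 0.05 s, during which the arm holds its last target. There are 200 camera calls.

## Working session

There is one attempt and no reset: what is moved stays moved. The work goes in short steps, Python scripts to look and compute and a tool call to move; the robot and the scene stay as the last step left them, time stands still between calls to the robot, and variables do not carry over. Pictures are saved under pics/ and viewed, at most 10 in all, crops included, and the job is handed in when it is done.

Besides the shell and the picture viewer there is one more tool, called after "Call:" by a JSON object that holds its "name" and its "arguments". servo_tool: Moves the arm, as the interface text tells. Shifts and turns lie within -1 to 1; 1 stands for 0.5 m of shift or 2 pi rad of turn. Its arguments: {"type":"object","properties":{"increments":{"type":"array"}},"required":["increments"]}

```bash
ls; mkdir -p pics
python3 - <<'E'
from station import status, optics, order, manip
import cv2
s=status.state();print(s)
for n in("top","side"):
    cv2.imwrite(f"pics/{n}0.png",optics.get_image(n));print(optics.camera_model(n))
E
```

```text
pics
{'clock': 0.0, 'joints': array([ 1.20709633,  0.3842591 ,  0.01639044,  1.37116444, -0.0062745 ,
        1.38818648, -0.04649096]), 'qvel': array([-1.16298822e-03, -8.68698603e-04,  1.29051025e-04,  7.45705353e-05,
        4.92879368e-04, -1.36696896e-03, -1.69318572e-03]), 'joint_torque': array([ 2.03438340e-04, -6.27610159e+01,  8.44133422e-01, -3.71823549e+01,
        1.64823944e-02,  1.43709153e-02,  4.14920612e-05]), 'ee_pos': array([ 185.04528725, -596.45277616,  230.26128676]), 'tcp_rot': array([-3.13962651e+00,  6.76107971e-05,  3.00862158e-01]), 'contact_force': array([-0.16702548, -0.99164264, -1.08338093]), 'moment': array([ 0.03041586,  0.01544441, -0.04419824]), 'gripper_force': 0.0, 'width': 85.50131028166628}
{'K': array([[496.25800185,   0.        , 258.41726976],
       [  0.        , 496.25800185, 189.61464828],
       [  0.        ,   0.        ,   1.        ]]), 'rvec': array([ 2.10590658, -2.16996424,  0.14864625]), 'tvec': array([  11.86336244,  511.4715969 , 1666.0541543 ])}
{'K': array([[382.37060513,   0.        , 258.54219516],
       [  0.        , 382.37060513, 190.03260968],
       [  0.        ,   0.        ,   1.        ]]), 'rvec': array([ 0.63539442, -2.41361029,  1.43973795]), 'tvec': array([ 472.75786801,  189.29075743, 1129.92900049])}
```

View pics/top0.png

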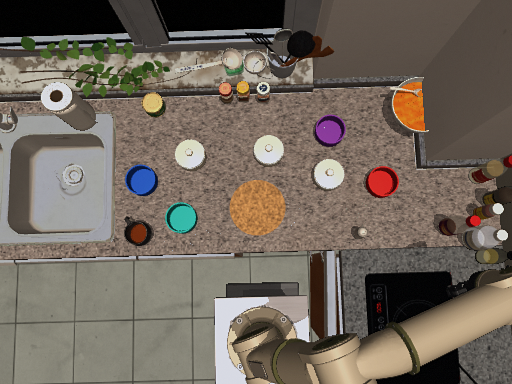

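View pics/side0.png

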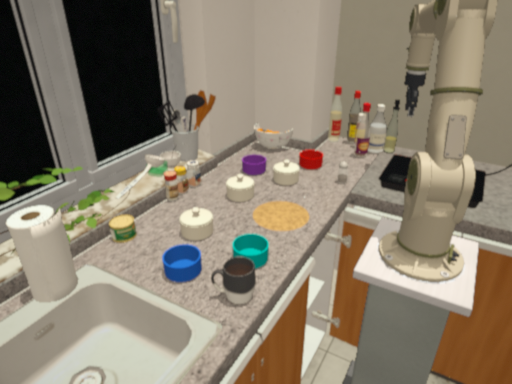

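The top view shows cream lidded crocks at (190,154), (269,150) and (329,174), and the mat at (257,207). The mug is at (138,232) and the shaker at (362,232). The look-alikes are the blue (141,180), turquoise (181,218), purple (330,129) and red (382,181) open pots. Only the three cream lidded ones fit the description. The side view shows the same crocks at (196,223), (240,187) and (286,173).

```bash
cat > h.py <<'E'
import numpy as np, cv2
from station import status, optics, order, manip
def cam(n):
    m=optics.camera_model(n);R=cv2.Rodrigues(np.array(m["rvec"]))[0];return m["K"],R,np.array(m["tvec"]).ravel()
def ray(n,p,z):
    K,R,t=cam(n);d=R.T@np.linalg.inv(K)@np.array([p[0],p[1],1.]);c=-R.T@t
    return (c+d*(z-c[2])/d[2])
def blobs(n,im,lo,hi,amin=60):
    h=cv2.cvtColor(im,cv2.COLOR_BGR2HSV);m=cv2.inRange(h,np.array(lo),np.array(hi))
    m=cv2.morphologyEx(m,cv2.MORPH_CLOSE,np.ones((7,7),np.uint8))
    k,l,s,c=cv2.connectedComponentsWithStats(m)
    return [(s[i],c[i]) for i in range(1,k) if s[i][4]>amin],l
def crocks(im,pr=True):
    out=[]
    for s,c in blobs("top",im,(12,8,150),(45,110,255),300)[0]:
        x,y,w,h,a=s
        if 20<w<45 and 20<h<45:
            # silhouette at rim height ~z=57
            p=ray("top",(x+w/2-.5,y+h/2-.5),57);q=ray("top",(x-.5,y+h/2),57);r=ray("top",(x+w-.5,y+h/2),57)
            u=ray("top",c,57)
            out.append(p)
            if pr:print("crock",c.round(1),s,p.round(0),u.round(0),"diam",round(np.linalg.norm(q-r)))
    return out
E
python3 - <<'E'
from h import *
t=cv2.imread("pics/top0.png");s=cv2.imread("pics/side0.png")
print((-cam("top")[1].T@cam("top")[2]).round(),(-cam("side")[1].T@cam("side")[2]).round())
crocks(t)
for s_,c in blobs("top",t,(8,120,120),(20,255,255),300)[0]: 
    x,y,w,h,a=s_;print("mat?",s_,c.round(1),ray("top",c,1.5).round(0),(ray("top",(x-.5,y+h/2),0)-ray("top",(x+w-.5,y+h/2),0)).round(0))
for n,p,z in(("mug",(138,232),97),("shaker",(362,232),90),("purple",(330,129),50),("red",(382,181),50),("blue",(141,180),50),("turq",(181,218),50),("edgefront",(258,250),0),("edgeback",(258,92),0)):print(n,ray("top",p,z).round())
# knob tops in side image vs side ray at z=88
for p in((196,210),(240,177),(286,163)):print("side knob",ray("side",p,88).round())
for n,im,pts in(("t",t,[(190,154),(269,150),(329,174),(362,232)]),):
    cv2.imwrite("pics/crop.png",cv2.resize(im[100:260,110:410],None,fx=2.6,fy=2.6,interpolation=cv2.INTER_CUBIC))
E
```

```text
[ 256.  -19. 1724.] [ -32. 1020.  703.]
crock [  9.4 120. ] [  0 102  29  36 393] [783. 843.  57.] [782. 859.  57.] diam 102
crock [ 71.9 175.9] [ 60 163  26  24 400] [581. 632.  57.] [576. 634.  57.] diam 90
crock [452.2 199.8] [437 184  37  29 323] [ 460. -665.   57.] [ 454. -655.   57.] diam 124
mat? [ 393   82   34   49 1184] [410.1 105.7] [ 805. -556.    2.] [  4. 121.   0.]
mat? [ 230  180   55   55 2418] [257.  207.2] [455.   4.   2.] [  6. 192.   0.]
mug [374. 395.  97.]
shaker [ 353. -339.   90.]
purple [ 715. -258.   50.]
red [ 526. -426.   50.]
blue [556. 398.  50.]
turq [421. 262.  50.]
edgefront [307.   4.   0.]
edgeback [875. -12.   0.]
side knob [631. 237.  88.]
side knob [634. -25.  88.]
side knob [ 543. -217.   88.]
```

View pics/crop.png

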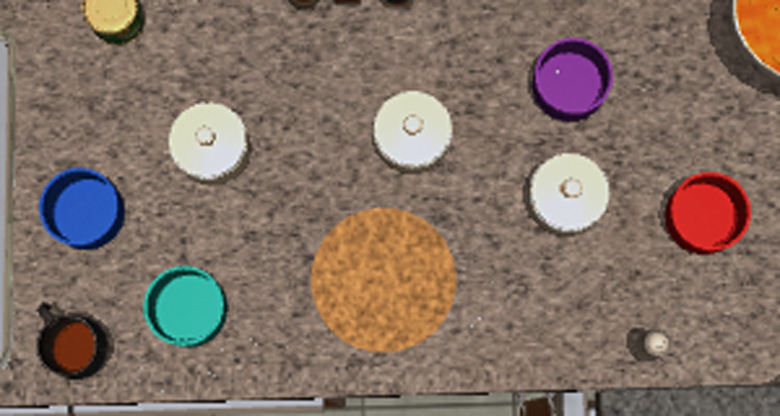

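The crop confirms three cream lidded crocks with knobs. The look-alikes are coloured and open. I'll refine the mask next.

```bash
sed -i 's/(12,8,150),(45,110,255),300/(0,0,175),(60,90,255),300/' h.py
python3 - <<'E'
from h import *
t=cv2.imread("pics/top0.png")
h=cv2.cvtColor(t,cv2.COLOR_BGR2HSV)
print(h[154,180],h[150,262],h[174,342],h[160,230])
crocks(t)
for p in((189.0,151.8),(268.8,147.7),(330,172.2)):print("top knob",ray("top",p,88).round())
E
```

```text
[ 32  30 219] [ 35  15 219] [ 33  22 220] [ 13  58 114]
crock [106.  73.] [ 91  54  30  33 347] [954. 525.  57.] [943. 523.  57.] diam 107
crock [268.1 146.2] [254 135  30  27 512] [652. -42.  57.] [659. -41.  57.] diam 103
crock [187.7 151.6] [173 139  32  30 528] [642. 233.  57.] [649. 236.  57.] diam 110
crock [329.4 170.4] [309 159  35  28 508] [ 561. -236.   57.] [ 568. -248.   57.] diam 119
top knob [641. 227.  88.]
top knob [646. -43.  88.]
top knob [ 556. -245.   88.]
```

```bash
sed -i 's/(0,0,175),(60,90,255),300/(20,0,120),(60,52,255),300/' h.py
python3 - <<'E'
from h import *
t=cv2.imread("pics/top0.png");s=cv2.imread("pics/side0.png")
crocks(t)
a=[cv2.resize(s[y-45:y+35,x-45:x+45],None,fx=3,fy=3,interpolation=cv2.INTER_CUBIC) for x,y in((196,223),(240,187),(286,173))]
cv2.imwrite("pics/side_c.png",np.hstack(a))
E
```

```text
crock [108.3  72.3] [ 92  54  29  34 399] [952. 523.  57.] [945. 515.  57.] diam 103
crock [268.  147.1] [254 135  30  30 544] [647. -42.  57.] [656. -41.  57.] diam 103
crock [188.2 151.8] [175 139  30  30 548] [642. 230.  57.] [648. 234.  57.] diam 103
crock [329.9 170.1] [314 159  30  28 495] [ 560. -244.   57.] [ 568. -249.   57.] diam 102
```

View pics/side_c.png

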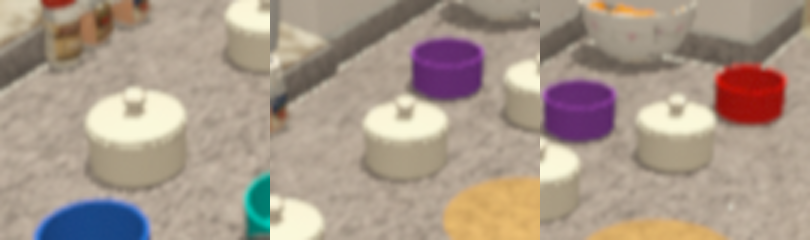

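```bash
cat >> h.py <<'E'
from scipy.spatial.transform import Rotation as Ro
def goto(x,y,z,yaw):
    s=status.state();R=Ro.from_euler('xyz',s["tcp_rot"]);T=Ro.from_euler('xyz',[np.pi,0,yaw])
    p=s["ee_pos"];print("at",p.round(1),"yaw",round(s["tcp_rot"][2],3),"F",s["contact_force"].round(2),"w",round(s["width"],1),"t",s["clock"])
    print("turn first (units):",((R.inv()*T).as_rotvec()/2/np.pi).round(4)," then shift(units):",(T.inv().apply(np.array([x,y,z])-p)/500).round(4))
E
python3 - <<'E'
from h import *
goto(558+82*.384,-244-82*.923,230,-1.176)
E
```

```text
at [ 185.1 -596.5  230.4] yaw 0.301 F [-0.05  0.02  0.33] w 85.6 t 0.1
turn first (units): [-2.000e-04  2.000e-04  2.351e-01]  then shift(units): [-1.999e-01 -9.596e-01  7.000e-04]
```

Call:
{"name": "servo_tool", "arguments": {"increments": [0,0,0,0,0,0.028,0.18,0,0,0,0,0,0.028,0.18,0,0,0,0,0,0.028,0.18,0,0,0,0,0,0.028,0.18,0,0,0,0,0,0.028,0.18,0,0,0,0,0,0.028,0.18,0,0,0,0,0,0.028,0.18,0,0,0,0,0,0.028,0.18,0,0,0,0,0,0.01,0.18,0,0,0,0,0,0,0.18]}}

```text
clock: 1.35
ee_pos: [185.3, -596.7, 230.8]
tcp_rot: [-3.142, 0.001, -1.169]
contact_force: [0.5, 0.3, -0.2]
width: 50.0
gripper_force: 0.0
```

Run:
```python
from h import *
goto(558+82*.384,-244-82*.923,230,-1.176)
```

```text
at [ 185.3 -596.7  230.8] yaw -1.169 F [ 0.51  0.25 -0.18] w 50.0 t 1.35
turn first (units): [-0.      0.0002  0.0012]  then shift(units): [-0.2004 -0.9593  0.0016]
```

Call:
{"name": "servo_tool", "arguments": {"increments": [-0.02,-0.096,0,0,0,0,0.18,-0.02,-0.096,0,0,0,0,0.18,-0.02,-0.096,0,0,0,0,0.18,-0.02,-0.096,0,0,0,0,0.18,-0.02,-0.096,0,0,0,0,0.18,-0.02,-0.096,0,0,0,0,0.18,-0.02,-0.096,0,0,0,0,0.18,-0.02,-0.096,0,0,0,0,0.18,-0.02,-0.096,0,0,0,0,0.18,-0.02,-0.096,0,0,0,0,0.18,0,0,0,0,0,0,0.18,0,0,0,0,0,0,0.18]}}

```text
clock: 2.85
ee_pos: [587.5, -317.7, 230.8]
tcp_rot: [3.141, 0.0, -1.168]
contact_force: [-0.0, -0.5, 0.1]
width: 50.4
gripper_force: 0.0
```

Run:
```python
from h import *
goto(558+82*.384,-244-82*.923,30,-1.176)
```

```text
at [ 587.5 -317.7  230.8] yaw -1.168 F [-0.05 -0.47  0.1 ] w 50.4 t 2.85
turn first (units): [0.0002 0.     0.0012]  then shift(units): [ 0.0051 -0.0021  0.4017]
```

Call:
{"name": "servo_tool", "arguments": {"increments": [0,0,0.067,0,0,0,0.18,0,0,0.067,0,0,0,0.18,0,0,0.067,0,0,0,0.18,0,0,0.067,0,0,0,0.18,0,0,0.067,0,0,0,0.18,0,0,0.067,0,0,0,0.18,0,0,0,0,0,0,0.18,0,0,0,0,0,0,0.18]}}

```text
clock: 3.85
ee_pos: [588.1, -318.8, 32.0]
tcp_rot: [-3.141, -0.002, -1.171]
contact_force: [0.6, 0.4, -0.1]
width: 50.1
gripper_force: 0.0
```

Call:
{"name": "servo_tool", "arguments": {"increments": [-0.01,0,0,0,0,0,0.18,-0.01,0,0,0,0,0,0.18,-0.01,0,0,0,0,0,0.18,-0.01,0,0,0,0,0,0.18]}}

```text
clock: 4.35
ee_pos: [580.2, -298.4, 30.6]
tcp_rot: [-3.141, -0.0, -1.169]
contact_force: [-0.9, 0.3, 0.5]
width: 50.5
gripper_force: 0.0
```

Call:
{"name": "servo_tool", "arguments": {"increments": [-0.01,0,0,0,0,0,0.18,-0.01,0,0,0,0,0,0.18]}}

```text
clock: 4.6
ee_pos: [576.5, -291.2, 30.8]
tcp_rot: [-3.141, -0.003, -1.17]
contact_force: [2.0, -4.7, -1.4]
width: 50.4
gripper_force: 2.5
```

Call:
{"name": "servo_tool", "arguments": {"increments": [-0.01,0,0,0,0,0,0.18]}}

```text
clock: 4.72
ee_pos: [574.5, -286.7, 30.7]
tcp_rot: [-3.141, -0.003, -1.171]
contact_force: [1.4, -6.0, -1.0]
width: 50.4
gripper_force: 2.6
```

Call:
{"name": "servo_tool", "arguments": {"increments": [-0.01,0,0,0,0,0,0.18]}}

```text
clock: 4.85
ee_pos: [572.6, -282.1, 30.7]
tcp_rot: [-3.141, -0.003, -1.171]
contact_force: [2.3, -4.9, -0.8]
width: 50.1
gripper_force: 2.6
```

Call:
{"name": "servo_tool", "arguments": {"increments": [-0.01,0,0,0,0,0,0.18]}}

```text
clock: 4.97
ee_pos: [570.6, -277.6, 30.8]
tcp_rot: [-3.141, -0.003, -1.171]
contact_force: [2.3, -4.5, -1.2]
width: 50.4
gripper_force: 2.6
```

Call:
{"name": "servo_tool", "arguments": {"increments": [0.03,0,0,0,0,0,0.18,0.03,0,-0.04,0,0,0,0.18,0,0,-0.1,0,0,0,0.18,0,0,-0.1,0,0,0,0.18,0,0,0,0,0,-0.028,0.18,0,0,0,0,0,-0.028,0.18,0,0,0,0,0,-0.028,0.18,0,0,0,0,0,-0.028,0.18,0,0,0,0,0,-0.028,0.18,0,0,0,0,0,-0.008,0.18,0,0,0,0,0,0,0.18]}}

```text
clock: 6.35
ee_pos: [582.0, -304.3, 150.1]
tcp_rot: [-3.141, 0.0, -0.241]
contact_force: [-0.7, -0.4, -0.6]
width: 50.5
gripper_force: 0.0
```

Run:
```python
from h import *
im=optics.get_image("top");cv2.imwrite("pics/top1.png",im);crocks(im)
goto(725,-63,30,-.242)
```

```text
crock [268.  147.2] [254 135  30  29 547] [649. -42.  57.] [655. -41.  57.] diam 103
crock [188.1 151.8] [175 139  30  30 545] [642. 230.  57.] [648. 235.  57.] diam 103
at [ 582.1 -304.1  150.2] yaw -0.241 F [-0.17 -0.52 -1.19] w 50.2 t 6.4
turn first (units): [-0.      0.      0.0001]  then shift(units): [ 0.1619 -0.5367  0.2403]
```

Call:
{"name": "servo_tool", "arguments": {"increments": [0.027,-0.09,0,0,0,0,0.18,0.027,-0.09,0,0,0,0,0.18,0.027,-0.09,0,0,0,0,0.18,0.027,-0.09,0,0,0,0,0.18,0.027,-0.09,0,0,0,0,0.18,0.027,-0.09,0,0,0,0,0.18,0,0,0,0,0,0,0.18,0,0,0.08,0,0,0,0.18,0,0,0.08,0,0,0,0.18,0,0,0.08,0,0,0,0.18,0,0,0,0,0,0,0.18]}}

```text
clock: 7.78
ee_pos: [721.7, -61.6, 26.1]
tcp_rot: [3.139, 0.008, -0.241]
contact_force: [0.3, 0.4, -0.4]
width: 50.5
gripper_force: 0.0
```

Call:
{"name": "servo_tool", "arguments": {"increments": [-0.01,0,0,0,0,0,0.18,-0.01,0,0,0,0,0,0.18,-0.01,0,0,0,0,0,0.18,-0.01,0,0,0,0,0,0.18]}}

```text
clock: 8.28
ee_pos: [705.5, -55.6, 31.3]
tcp_rot: [-3.141, -0.001, -0.24]
contact_force: [1.2, 0.4, 0.4]
width: 50.8
gripper_force: 0.0
```

Call:
{"name": "servo_tool", "arguments": {"increments": [-0.01,0,0,0,0,0,0.18,-0.01,0,0,0,0,0,0.18]}}

```text
clock: 8.52
ee_pos: [696.2, -53.6, 30.9]
tcp_rot: [-3.141, -0.002, -0.24]
contact_force: [3.7, -0.4, 0.8]
width: 50.0
gripper_force: 1.5
```

Call:
{"name": "servo_tool", "arguments": {"increments": [-0.01,0,0,0,0,0,0.18]}}

```text
clock: 8.65
ee_pos: [691.4, -52.2, 31.0]
tcp_rot: [-3.141, -0.002, -0.24]
contact_force: [4.4, -0.4, 1.6]
width: 50.3
gripper_force: 1.8
```

Call:
{"name": "servo_tool", "arguments": {"increments": [-0.01,0,0,0,0,0,0.18]}}

```text
clock: 8.78
ee_pos: [686.4, -50.9, 30.9]
tcp_rot: [-3.141, -0.001, -0.24]
contact_force: [3.9, -1.0, 2.6]
width: 50.6
gripper_force: 2.0
```

Call:
{"name": "servo_tool", "arguments": {"increments": [0.03,0,0,0,0,0,0.18,0.03,0,-0.04,0,0,0,0.18,0,0,-0.1,0,0,0,0.18,0,0,-0.1,0,0,0,0.18,0,0,0,0,0,-0.028,0.18,0,0,0,0,0,-0.028,0.18,0,0,0,0,0,-0.028,0.18,0,0,0,0,0,-0.028,0.18,0,0,0,0,0,-0.028,0.18,0,0,0,0,0,-0.028,0.18,0,0,0,0,0,-0.01,0.18,0,0,0,0,0,0,0.18]}}

```text
clock: 10.28
ee_pos: [714.2, -57.7, 149.4]
tcp_rot: [-3.139, 0.001, 0.879]
contact_force: [-1.1, 0.8, -0.1]
width: 50.2
gripper_force: 0.0
```

Run:
```python
from h import *
goto(692,293,30,.881)
```

```text
at [714.2 -57.7 149.4] yaw 0.879 F [-1.09  0.77 -0.11] w 50.2 t 10.275
turn first (units): [-0.0003  0.0002 -0.0004]  then shift(units): [ 0.5128 -0.4806  0.2389]
```

Call:
{"name": "servo_tool", "arguments": {"increments": [0.073,-0.069,0,0,0,0,0.18,0.073,-0.069,0,0,0,0,0.18,0.073,-0.069,0,0,0,0,0.18,0.073,-0.069,0,0,0,0,0.18,0.073,-0.069,0,0,0,0,0.18,0.073,-0.069,0,0,0,0,0.18,0.073,-0.069,0,0,0,0,0.18,0,0,0,0,0,0,0.18,0,0,0.08,0,0,0,0.18,0,0,0.08,0,0,0,0.18,0,0,0.08,0,0,0,0.18,0,0,0,0,0,0,0.18]}}

```text
clock: 11.78
ee_pos: [689.5, 290.4, 25.7]
tcp_rot: [-3.138, 0.008, 0.878]
contact_force: [0.4, -0.8, 0.5]
width: 50.7
gripper_force: 0.0
```

Call:
{"name": "servo_tool", "arguments": {"increments": [-0.01,0,0,0,0,0,0.18,-0.01,0,0,0,0,0,0.18,-0.01,0,0,0,0,0,0.18,-0.01,0,0,0,0,0,0.18]}}

```text
clock: 12.28
ee_pos: [679.6, 277.1, 31.3]
tcp_rot: [3.141, -0.001, 0.879]
contact_force: [0.6, 0.5, -0.6]
width: 50.4
gripper_force: 0.0
```

Call:
{"name": "servo_tool", "arguments": {"increments": [-0.01,0,0,0,0,0,0.18,-0.01,0,0,0,0,0,0.18]}}

```text
clock: 12.52
ee_pos: [673.3, 269.9, 30.9]
tcp_rot: [3.141, -0.002, 0.879]
contact_force: [2.0, 2.3, 1.6]
width: 50.5
gripper_force: 1.5
```

Call:
{"name": "servo_tool", "arguments": {"increments": [-0.01,0,0,0,0,0,0.18]}}

```text
clock: 12.65
ee_pos: [670.0, 266.3, 30.8]
tcp_rot: [3.142, -0.002, 0.879]
contact_force: [1.2, 2.6, 2.4]
width: 50.2
gripper_force: 1.7
```

Call:
{"name": "servo_tool", "arguments": {"increments": [-0.01,0,0,0,0,0,0.18]}}

```text
clock: 12.78
ee_pos: [666.8, 262.4, 30.8]
tcp_rot: [3.142, -0.001, 0.879]
contact_force: [2.4, 3.0, 3.3]
width: 50.7
gripper_force: 1.9
```

Call:
{"name": "servo_tool", "arguments": {"increments": [0.014,0,0,0,0,0,0.18,0,0,0.02,0,0,0,0.18,0,0,0,0,0,0,0.18,-0.005,0,0,0,0,0,0.18,-0.005,0,0,0,0,0,0.18,-0.005,0,0,0,0,0,0.18,-0.005,0,0,0,0,0,0.18]}}

```text
clock: 13.65
ee_pos: [664.9, 259.9, 20.7]
tcp_rot: [3.141, -0.001, 0.879]
contact_force: [0.8, 2.5, -0.1]
width: 50.1
gripper_force: 0.9
```

Call:
{"name": "servo_tool", "arguments": {"increments": [-0.005,0,0,0,0,0,0.18]}}

```text
clock: 13.78
ee_pos: [663.3, 257.9, 20.6]
tcp_rot: [3.141, -0.001, 0.879]
contact_force: [1.1, 1.3, -0.1]
width: 50.2
gripper_force: 1.1
```

Call:
{"name": "servo_tool", "arguments": {"increments": [-0.005,0,0,0,0,0,0.18]}}

```text
clock: 13.9
ee_pos: [661.7, 255.9, 20.6]
tcp_rot: [3.142, -0.001, 0.879]
contact_force: [1.4, 2.3, -0.0]
width: 50.2
gripper_force: 1.1
```

Call:
{"name": "servo_tool", "arguments": {"increments": [-0.005,0,0,0,0,0,0.18]}}

```text
clock: 14.02
ee_pos: [660.1, 254.0, 20.6]
tcp_rot: [3.141, -0.001, 0.879]
contact_force: [1.4, 2.5, 0.2]
width: 50.4
gripper_force: 1.2
```

L and M behave alike: about 2.3 N for L pushed low, with matching pad forces for both. R needed more than twice that, so R is the full one.

Call:
{"name": "servo_tool", "arguments": {"increments": [0.03,0,0,0,0,0,0.18,0.03,0,-0.04,0,0,0,0.18,0,0,-0.1,0,0,0,0.18,0,0,-0.11,0,0,0,0.18,0,0,0,0,0,0,0.18]}}

```text
clock: 14.65
ee_pos: [681.5, 278.0, 151.9]
tcp_rot: [3.137, -0.008, 0.878]
contact_force: [0.4, -0.9, 0.2]
width: 50.4
gripper_force: 0.0
```

Run:
```python
from h import *
im=optics.get_image("top");cv2.imwrite("pics/top2.png",im);c=crocks(im)
r=min(c,key=lambda p:np.hypot(p[0]-550,p[1]+225))
d=np.array([455,4])-r[:2];print("R",r,"d",d);L=np.hypot(*d);u=d/L;yaw=np.arctan2(-u[1],-u[0]);print("dist",L,"yaw",yaw)
g=r[:2]-u*75;print(g);goto(g[0],g[1],20,yaw)
```

```text
crock [266.6 150.9] [252 140  30  28 501] [633. -35.  57.] [643. -36.  57.] diam 103
crock [323.6 173.1] [308 162  30  28 499] [ 551. -223.   57.] [ 559. -227.   57.] diam 102
R [ 550.62820252 -223.20168913   57.        ] d [-95.62820252 227.20168913]
dist 246.50630957138162 yaw -1.1724072310112508
[ 579.72325977 -292.3282227 ]
at [680.2 277.2 148.4] yaw 0.878 F [ 0.41 -0.05 -1.66] w 50.4 t 14.7
turn first (units): [-0.0004 -0.0008  0.3264]  then shift(units): [0.9719 0.6272 0.2569]
```

Call:
{"name": "servo_tool", "arguments": {"increments": [0,0,0,0,0,0.0272,0.18,0,0,0,0,0,0.0272,0.18,0,0,0,0,0,0.0272,0.18,0,0,0,0,0,0.0272,0.18,0,0,0,0,0,0.0272,0.18,0,0,0,0,0,0.0272,0.18,0,0,0,0,0,0.0272,0.18,0,0,0,0,0,0.0272,0.18,0,0,0,0,0,0.0272,0.18,0,0,0,0,0,0.0272,0.18,0,0,0,0,0,0.0272,0.18,0,0,0,0,0,0.0272,0.18,0,0,0,0,0,0,0.18]}}

```text
clock: 16.32
ee_pos: [676.2, 272.6, 136.3]
tcp_rot: [3.122, -0.003, -1.1]
contact_force: [-0.5, -0.7, -0.3]
width: 50.5
gripper_force: 0.0
```

Call:
{"name": "servo_tool", "arguments": {"increments": [0.081,0.052,0,0,0,0,0.18,0.081,0.052,0,0,0,0,0.18,0.081,0.052,0,0,0,0,0.18,0.081,0.052,0,0,0,0,0.18,0.081,0.052,0,0,0,0,0.18,0.081,0.052,0,0,0,0,0.18,0.081,0.052,0,0,0,0,0.18,0.081,0.052,0,0,0,0,0.18,0.081,0.052,0,0,0,0,0.18,0.081,0.052,0,0,0,0,0.18,0.081,0.052,0,0,0,0,0.18,0.081,0.055,0,0,0,0,0.18,0,0,0,0,0,0,0.18,0,0,0,0,0,0,0.18]}}

```text
clock: 18.08
ee_pos: [618.6, -299.5, 141.2]
tcp_rot: [3.125, 0.004, -1.096]
contact_force: [0.6, 0.5, 0.6]
width: 50.6
gripper_force: 0.0
```

Run:
```python
from h import *
goto(580,-293,20,-1.1724)
```

```text
at [ 618.6 -299.5  141.2] yaw -1.096 F [0.58 0.49 0.61] w 50.6 t 18.075
turn first (units): [0.0026 0.0005 0.0122]  then shift(units): [-0.042   0.0661  0.2424]
```

Call:
{"name": "servo_tool", "arguments": {"increments": [0,0,0,0.0026,0.0005,0.0122,0.18,-0.021,0.033,0,0,0,0,0.18,-0.021,0.033,0,0,0,0,0.18,0,0,0,0,0,0,0.18,0,0,0.08,0,0,0,0.18,0,0,0.08,0,0,0,0.18,0,0,0.06,0,0,0,0.18,0,0,0.022,0,0,0,0.18,0,0,0,0,0,0,0.18]}}

```text
clock: 19.2
ee_pos: [580.8, -293.2, 20.9]
tcp_rot: [3.141, -0.001, -1.173]
contact_force: [-0.4, 0.2, 0.7]
width: 50.5
gripper_force: 0.0
```

Call:
{"name": "servo_tool", "arguments": {"increments": [-0.01,0,0,0,0,0,0.18,-0.01,0,0,0,0,0,0.18,-0.01,0,0,0,0,0,0.18,-0.006,0,0,0,0,0,0.18,-0.006,0,0,0,0,0,0.18]}}

```text
clock: 19.82
ee_pos: [572.3, -275.9, 21.7]
tcp_rot: [-3.141, -0.004, -1.175]
contact_force: [-0.6, -5.7, -0.1]
width: 50.1
gripper_force: 2.7
```

Call:
{"name": "servo_tool", "arguments": {"increments": [-0.005,0,0,0,0,0,0.18]}}

```text
clock: 19.95
ee_pos: [571.0, -274.3, 21.6]
tcp_rot: [3.141, -0.004, -1.176]
contact_force: [0.8, -5.8, 0.2]
width: 50.3
gripper_force: 3.0
```

Call:
{"name": "servo_tool", "arguments": {"increments": [-0.005,0,0,0,0,0,0.18]}}

```text
clock: 20.08
ee_pos: [569.9, -272.3, 21.7]
tcp_rot: [3.141, -0.005, -1.176]
contact_force: [0.6, -5.9, -0.6]
width: 50.9
gripper_force: 3.1
```

Run:
```python
from h import *
u=np.array([-.388,.922]);g=np.array([455,4])-u*56;goto(g[0],g[1],20,-1.1724)
```

```text
at [ 569.9 -272.3   21.7] yaw -1.176 F [ 0.59 -5.88 -0.59] w 50.9 t 20.075
turn first (units): [ 0.0001 -0.0007 -0.0006]  then shift(units): [-0.4865 -0.0025  0.0033]
```

Same height and speed: R takes 5.9 N against L's 2.3 N, so R is confirmed heavy. I'll slide it now.

Call:
{"name": "servo_tool", "arguments": {"increments": [-0.015,0,0,0,0,0,0.18,-0.016,0,0,0,0,0,0.18,-0.016,0,0,0,0,0,0.18,-0.016,0,0,0,0,0,0.18,-0.016,0,0,0,0,0,0.18,-0.016,0,0,0,0,0,0.18,-0.016,0,0,0,0,0,0.18,-0.016,0,0,0,0,0,0.18,-0.016,0,0,0,0,0,0.18,-0.016,0,0,0,0,0,0.18,-0.016,0,0,0,0,0,0.18,-0.016,0,0,0,0,0,0.18,-0.016,0,0,0,0,0,0.18,-0.016,0,0,0,0,0,0.18,-0.016,0,0,0,0,0,0.18,-0.012,0,0,0,0,0,0.18]}}

```text
clock: 22.08
ee_pos: [522.4, -155.9, 21.6]
tcp_rot: [-3.14, -0.005, -1.176]
contact_force: [3.0, -5.8, -0.9]
width: 50.4
gripper_force: 2.9
```

Run:
```python
from h import *
im=optics.get_image("top");cv2.imwrite("pics/top3.png",im);c=crocks(im)
im2=optics.get_image("side")
u=np.array([-.388,.922]);g=np.array([455,4])-u*56;goto(g[0],g[1],20,-1.1724)
cv2.imwrite("pics/v3.png",np.hstack([cv2.resize(im[100:260,180:380],(400,320)),cv2.resize(im2[120:280,200:400],(400,320))]))
```

```text
crock [266.9 151.3] [253 140  29  28 514] [633. -37.  57.] [641. -37.  57.] diam 100
crock [194.1 156.6] [181 144  30  30 538] [624. 209.  57.] [631. 214.  57.] diam 103
at [ 522.1 -155.    21.4] yaw -1.175 F [ 0.72 -2.72  0.54] w 50.5 t 22.175
turn first (units): [-0.0002 -0.0005 -0.0004]  then shift(units): [-0.2332  0.0004  0.0028]
```

View pics/v3.png

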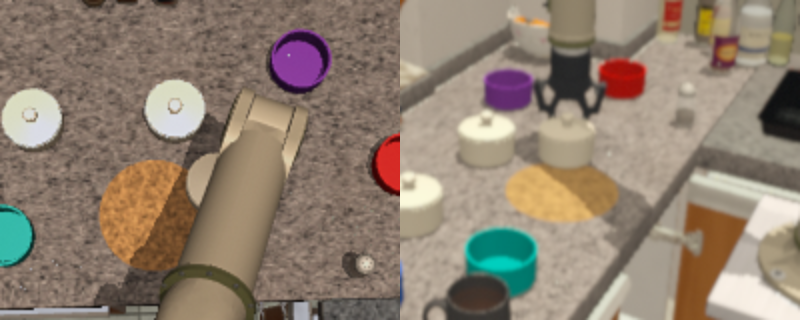

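The crock is cradled between the fingers at the mat's right edge, with its lid on. I'll keep pushing.

Call:
{"name": "servo_tool", "arguments": {"increments": [-0.014,0,0,0,0,0,0.18,-0.014,0,0,0,0,0,0.18,-0.014,0,0,0,0,0,0.18,-0.014,0,0,0,0,0,0.18,-0.014,0,0,0,0,0,0.18,-0.014,0,0,0,0,0,0.18,-0.014,0,0,0,0,0,0.18,-0.014,0,0,0,0,0,0.18,-0.014,0,0,0,0,0,0.18]}}

```text
clock: 23.3
ee_pos: [501.8, -101.0, 24.2]
tcp_rot: [-3.134, -0.01, -1.179]
contact_force: [5.7, -15.5, 13.6]
width: 50.3
gripper_force: 8.4
```

Call:
{"name": "servo_tool", "arguments": {"increments": [-0.014,0,0,0,0,0,0.18,-0.014,0,0,0,0,0,0.18,-0.014,0,0,0,0,0,0.18,-0.014,0,0,0,0,0,0.18,-0.014,0,0,0,0,0,0.18,-0.014,0,0,0,0,0,0.18,-0.01,0,0,0,0,0,0.18,-0.01,0,0,0,0,0,0.18,-0.004,0,0,0,0,0,0.18]}}

```text
clock: 24.42
ee_pos: [481.3, -50.5, 24.0]
tcp_rot: [-3.134, -0.009, -1.178]
contact_force: [5.6, -15.7, 13.3]
width: 50.6
gripper_force: 9.5
```

Call:
{"name": "servo_tool", "arguments": {"increments": [0.02,0,0,0,0,0,0.18,0.03,0,0,0,0,0,0.18,0.03,0,0,0,0,0,0.18,0,0,-0.1,0,0,0,0.4,0,0,-0.1,0,0,0,0.4,0,0,-0.06,0,0,0,0.4,0.09,0,0,0,0,0,0.4,0.09,0,0,0,0,0,0.4,0.09,0,0,0,0,0,0.4,0,0,0,0,0,0,0.4]}}

```text
clock: 25.68
ee_pos: [543.6, -212.5, 150.3]
tcp_rot: [3.14, -0.003, -1.18]
contact_force: [0.5, 1.0, -0.1]
width: 59.4
gripper_force: 0.0
```

Run:
```python
from h import *
im=optics.get_image("top");cv2.imwrite("pics/top4.png",im);c=crocks(im)
im2=optics.get_image("side");cv2.imwrite("pics/side4.png",im2)
goto(455,4,150,-1.17)
cv2.imwrite("pics/v4.png",np.hstack([cv2.resize(im[150:260,200:325],None,fx=3.2,fy=3.2),cv2.resize(im2[150:260,220:345],None,fx=3.2,fy=3.2)]))
```

```text
crock [266.5 151.2] [252 140  30  28 510] [633. -35.  57.] [642. -35.  57.] diam 103
crock [194.  156.5] [181 144  30  30 536] [624. 209.  57.] [631. 215.  57.] diam 103
crock [255.  200.2] [243 190  28  28 449] [462.   4.  57.] [473.   9.  57.] diam 95
at [ 543.6 -208.3  150.2] yaw -1.176 F [-0.46 -0.43  0.25] w 59.7 t 25.775
turn first (units): [ 0.0002 -0.0001 -0.0009]  then shift(units): [-4.601e-01 -2.400e-03  4.000e-04]
```

View pics/v4.png

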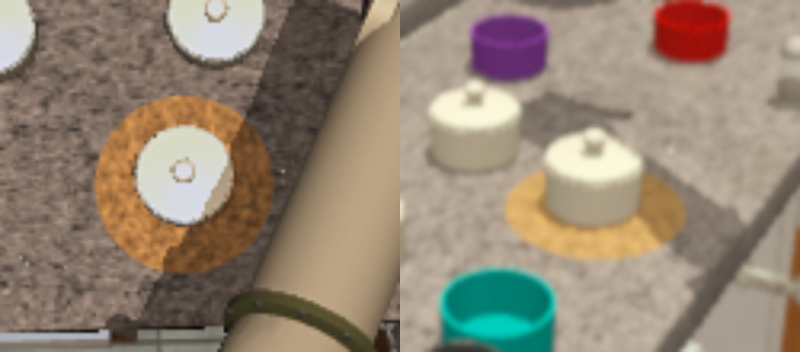

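The crock stands on the mat with its lid on. The knob is at about top (256.9,203.4) and side (280.5,193).

Run:
```python
from h import *
print(ray("top",(257.5,204.4),60).round(1),ray("top",(256.7,203.2),88).round(1),ray("side",(280.4,194),88).round(1))
# triangulate knob
A=[];b=[]
for n,p in(("top",(256.7,203.2)),("side",(280.4,194))):
    a=ray(n,p,0);c=ray(n,p,100);d=(c-a)/np.linalg.norm(c-a);P=np.eye(3)-np.outer(d,d);A.append(P);b.append(P@a)
print(np.linalg.lstsq(np.vstack(A),np.hstack(b),rcond=None)[0])
# other knob check with same method vs top px
t=cv2.imread("pics/top4.png");g=cv2.cvtColor(t,cv2.COLOR_BGR2GRAY)[192:216,245:270];print(g[::1,::1][6:18,4:20])
```

```text
[458.    0.9  60. ] [458.7   3.1  88. ] [450.2  16.8  88. ]
[458.48921276   2.71522699  79.21585364]
[[215 214 215 215 215 215 215 216 217 218 216 215 215 216 215 216]
 [215 215 215 215 215 216 218 217 202 164 219 217 216 214 216 216]
 [215 214 214 215 216 216 166 172 196 182 199 218 217 217 216 216]
 [215 216 216 217 217 186 206 216 218 216 200 200 218 215 216 215]
 [216 215 217 215 165 157 221 219 219 219 216 176 218 217 216 216]
 [216 216 217 214 152 160 222 219 219 219 218 176 218 218 217 217]
 [216 216 216 218 214 190 223 220 220 222 218 164 219 218 217 217]
 [216 216 216 217 216 145 176 218 222 209 179 174 219 218 217 217]
 [216 216 216 217 219 210 130 161 163 136 118 219 219 218 218 217]
 [216 218 217 216 218 219 215 216 217 216 213 220 219 218 218 218]
 [216 216 216 217 218 218 219 220 219 220 220 219 218 218 218 218]
 [216 216 217 217 218 218 218 218 219 218 219 218 218 218 218 219]]
```

Call:
{"name": "servo_tool", "arguments": {"increments": [-0.09,0,0,0,0,0,0.4,-0.09,0,0,0,0,0,0.4,-0.09,0,0,0,0,0,0.4,-0.09,0,0,0,0,0,0.4,-0.07,0,0,0,0,0,0.4,-0.025,0,0,0,0,0,0.4,0,0,0,0,0,0,0.4,0,0,0,0,0,0,0.4]}}

```text
clock: 26.78
ee_pos: [456.6, 1.1, 150.7]
tcp_rot: [-3.141, -0.002, -1.176]
contact_force: [0.5, -0.5, 0.6]
width: 59.9
gripper_force: 0.0
```

Run:
```python
from h import *
goto(459,2,71,-1.176)
```

```text
at [456.6   1.1 150.7] yaw -1.176 F [ 0.52 -0.48  0.6 ] w 59.9 t 26.775
turn first (units): [-0.     -0.0004  0.0001]  then shift(units): [ 0.0003 -0.0051  0.1594]
```

Call:
{"name": "servo_tool", "arguments": {"increments": [0,-0.005,0.04,0,0,0,0.4,0,0,0.04,0,0,0,0.4,0,0,0.04,0,0,0,0.4,0,0,0.025,0,0,0,0.4,0,0,0.014,0,0,0,0.4,0,0,0,0,0,0,0.4,0,0,0,0,0,0,0.4]}}

```text
clock: 27.65
ee_pos: [459.1, 3.0, 71.7]
tcp_rot: [-3.14, -0.002, -1.174]
contact_force: [-0.2, -0.4, 0.8]
width: 59.6
gripper_force: 0.0
```

Call:
{"name": "servo_tool", "arguments": {"increments": [0,0,0,0,0,0,0.1,0,0,0,0,0,0,-0.1,0,0,0,0,0,0,-0.2,0,0,0,0,0,0,-0.3,0,0,0,0,0,0,-0.4,0,0,0,0,0,0,-0.5,0,0,0,0,0,0,-0.6,0,0,0,0,0,0,-1,0,0,0,0,0,0,-1,0,0,0,0,0,0,-1]}}

```text
clock: 28.9
ee_pos: [458.7, 3.1, 71.4]
tcp_rot: [-3.141, -0.002, -1.174]
contact_force: [-2.7, -0.3, 5.0]
width: 21.4
gripper_force: 58.4
```

Call:
{"name": "servo_tool", "arguments": {"increments": [0,0,-0.01,0,0,0,-1,0,0,-0.01,0,0,0,-1,0,0,-0.015,0,0,0,-1,0,0,-0.03,0,0,0,-1,0,0,-0.04,0,0,0,-1,0,0,-0.04,0,0,0,-1,0,0,-0.04,0,0,0,-1,0,0,0,0,0,0,-1,0,0,0,0,0,0,-1]}}

```text
clock: 30.02
ee_pos: [458.3, 3.2, 163.3]
tcp_rot: [3.141, -0.002, -1.174]
contact_force: [0.4, -0.3, -0.5]
width: 21.4
gripper_force: 58.7
```

Run:
```python
from h import *
goto(541,-215,164,-1.174)
im=optics.get_image("top");im2=optics.get_image("side")
cv2.imwrite("pics/v5.png",np.hstack([cv2.resize(im[150:260,200:325],None,fx=3.2,fy=3.2),cv2.resize(im2[120:230,220:345],None,fx=3.2,fy=3.2)]))
```

```text
at [458.3   3.2 163.3] yaw -1.174 F [ 0.43 -0.27 -0.53] w 21.4 t 30.025
turn first (units): [ 0.     -0.0003 -0.    ]  then shift(units): [ 0.4665  0.016  -0.0014]
```

View pics/v5.png

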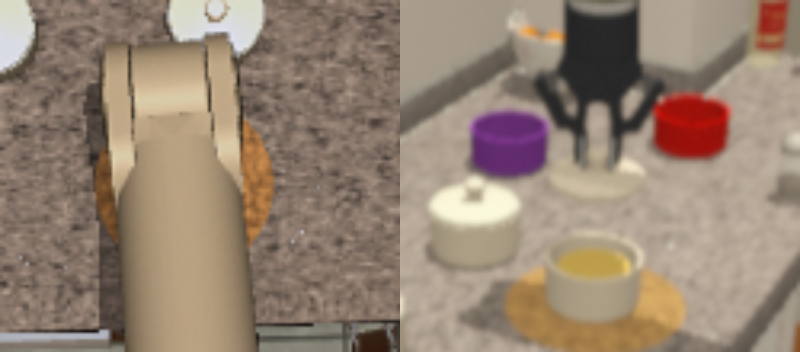

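The side view shows the lid held level in the gripper and the cheese in the crock on the mat. Next I'll set the lid down at R's old spot, which is now bare.

Call:
{"name": "servo_tool", "arguments": {"increments": [0.02,0.002,0,0,0,0,-1,0.045,0.002,0,0,0,0,-1,0.06,0.002,0,0,0,0,-1,0.06,0.002,0,0,0,0,-1,0.06,0.002,0,0,0,0,-1,0.06,0.002,0,0,0,0,-1,0.06,0.002,0,0,0,0,-1,0.06,0.002,0,0,0,0,-1,0.03,0,0,0,0,0,-1,0.01,0,0,0,0,0,-1,0,0,0,0,0,0,-1,0,0,0.04,0,0,0,-1,0,0,0.06,0,0,0,-1,0,0,0.06,0,0,0,-1,0,0,0.06,0,0,0,-1,0,0,0.03,0,0,0,-1,0,0,0.015,0,0,0,-1,0,0,0,0,0,0,-1,0,0,0,0,0,0,-1]}}

```text
clock: 32.5
ee_pos: [541.8, -214.8, 32.7]
tcp_rot: [-3.14, -0.003, -1.174]
contact_force: [0.7, 0.2, 0.0]
width: 21.6
gripper_force: 58.8
```

Run:
```python
from h import *
goto(541,-215,20,-1.174)
```

```text
at [ 541.8 -214.8   32.7] yaw -1.174 F [0.65 0.21 0.01] w 21.6 t 32.5
turn first (units): [-0.0003 -0.0005 -0.0001]  then shift(units): [-0.0002  0.0016  0.0253]
```

Next comes a slow descent of about 11 mm, followed by fine steps watching the force.

Call:
{"name": "servo_tool", "arguments": {"increments": [0,0,0.008,0,0,0,-1,0,0,0.006,0,0,0,-1,0,0,0.004,0,0,0,-1,0,0,0.003,0,0,0,-1,0,0,0,0,0,0,-1]}}

```text
clock: 33.12
ee_pos: [541.0, -214.5, 20.9]
tcp_rot: [3.142, -0.002, -1.174]
contact_force: [0.4, 0.9, -0.5]
width: 21.7
gripper_force: 58.8
```

Call:
{"name": "servo_tool", "arguments": {"increments": [0,0,0.002,0,0,0,-1,0,0,0,0,0,0,-1]}}

```text
clock: 33.38
ee_pos: [541.1, -214.6, 20.0]
tcp_rot: [-3.141, -0.002, -1.174]
contact_force: [0.5, 0.6, -0.9]
width: 21.3
gripper_force: 58.8
```

Call:
{"name": "servo_tool", "arguments": {"increments": [0,0,0.002,0,0,0,-1,0,0,0,0,0,0,-1]}}

```text
clock: 33.62
ee_pos: [541.2, -214.6, 19.5]
tcp_rot: [-3.141, -0.002, -1.174]
contact_force: [-1.2, 0.7, 3.5]
width: 21.5
gripper_force: 59.2
```

Call:
{"name": "servo_tool", "arguments": {"increments": [0,0,0,0,0,0,-0.45,0,0,0,0,0,0,-0.4,0,0,0,0,0,0,-0.3,0,0,0,0,0,0,-0.1,0,0,0,0,0,0,0.1,0,0,0,0,0,0,0.3,0,0,0,0,0,0,0.3,0,0,-0.02,0,0,0,0.3,0,0,-0.04,0,0,0,0.3,0,0,-0.08,0,0,0,0.3,0,0,-0.1,0,0,0,0.3,0,0,-0.1,0,0,0,0.3,0.08,0,0,0,0,0,0.3,0.08,0,0,0,0,0,0.3,0.08,0,0,0,0,0,0.3,0.08,0,0,0,0,0,0.3,0,0,0,0,0,0,0.3,0,0,0,0,0,0,0.3]}}

```text
clock: 35.88
ee_pos: [602.7, -361.6, 189.6]
tcp_rot: [-3.141, -0.002, -1.174]
contact_force: [-0.1, 0.9, -0.4]
width: 55.9
gripper_force: 0.0
```

Run:
```python
from h import *
im=optics.get_image("top");im2=optics.get_image("side");crocks(im);print(status.state()["clock"],status.state()["ee_pos"])
cv2.imwrite("pics/v6.png",np.hstack([cv2.resize(im[100:260,180:380],(400,320)),cv2.resize(im2[120:280,200:400],(400,320))]))
```

```text
crock [266.8 151.2] [252 140  30  28 513] [633. -35.  57.] [641. -36.  57.] diam 103
crock [193.9 156.6] [181 144  30  30 530] [624. 209.  57.] [631. 215.  57.] diam 103
35.975 [ 603.04040198 -360.63141427  189.96645402]
```

View pics/v6.png

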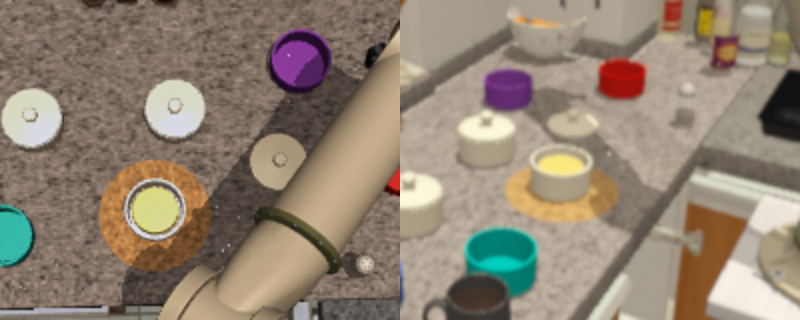

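The crock with the cheese stands open on the mat at top crop (155,210). Its lid lies knob up on the bare worktop at (279,160), clear of everything, and the other two crocks are closed.

```bash
python3 -c "
from h import *
print(order.sign_off())"
```

```text
the job is handed in; nothing more can be done
None
```

The full crock was the right-hand one: it took about 5.9 N to push against about 2.3 N for the left one. It now stands open on the cork mat with its lid knob up on the bare worktop. The other two are still closed, nudged about 1–3 cm. The job is handed in at about 36 s.

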